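# Flip down the splash shield's prop leg and hold the shield upright

### The arm

A 6-joint arm with a two-finger parallel gripper is mounted at the origin on a cart in front of the work surface, level with it; the furniture and walls round the work are solid. World frame = base frame: x ahead of the robot, y to its left, z up, the work surface at z = 0. Lengths are in m, angles in rad, forces in N, time in s.
With the tool pointing down it reaches from about 0.3 to 0.775 m from the base axis. Payload 14.6 kg.
Tool frame: the origin (TCP) lies at the centre of the arm's flange, where the gripper is bolted on; the fingertips stand 199 mm ahead of it and the grasp point (between the pads) lies 180 mm ahead of it; z points along the fingers, y is the line along which they close (so a half turn about z gives the same grasp; the last joint's range is limited). The gripper opens to 94 mm and grips with 3 to 60 N. Pads are 16 mm wide; open, the fingers measure 119 mm over their backs; the gripper's body (75 mm by 177 mm) begins 78 mm behind the grasp point.
Start: joints at [1.201, 0.3, 1.521, -0, 1.321, -0.067], TCP at [0.164, 0.525, 0.405] pointing down, gripper open.
Joint ranges: [-3.03, 3.03], [-0.79, 2.21], [0.23, 2.52], [-1.04, 4.18], [0, 3.07], [-2.55, 2.55]. Speed limits (rad/s): [2.22, 2.22, 2.57, 3.14, 3.14, 3.14].

### API

Orientations are given as [roll, pitch, yaw] about the fixed x, y, z axes, in that order (R = Rz(yaw) Ry(pitch) Rx(roll)).
In Python, from station import ctrl gives the robot as it stands. The module is installed in compiled form; this text tells all that it offers.
- The arm moves only by the tool servo_tool, never from a script. Its argument "motion" is a list of rows, each a list of 5 numbers: the closure, from 0 (fully open) to 1 (shut), then the shift along the world's x, y, z in cm, then the turn about the world's z in degrees. A call has 1 to 20 rows; each row is the pose to reach, as a shift and turn from the pose commanded when the call began; what a row does not reach only later rows make up. A row lasts 1/8 s, in which the tool goes at most 62.5 mm and 10.7 degrees, less where a joint would pass 70% of its speed; a pose out of reach is approached as far as the arm can. A call with a gripper value outside its range is refused whole. The fingers move at their own pace and stop on an object; "squeeze" is the grip in N (left out, the last holds). Time passes only in rows, so rows that repeat a pose let the fingers close. It gives the time, the measured TCP pose, the force, the opening and the grip force at its end, in the units of the state.
- ctrl.get_obs(): the state, without advancing time (a new reading comes with each control period).
- ctrl.camera(name): name is "scene" or "top"; returns a dict with "image" (400x640x3 uint8, red, green, blue), "fx", "fy", "cx", "cy" (pixels), "dist" ([k1, k2, p1, p2, k3] as OpenCV has them; the pictures are not rectified), "camera_from_world" (4x4, takes a point from world to camera coordinates). Camera axes: x right, y up, looking along -z (the intrinsics and any distortion apply to the point x, -y, -z); pixel columns grow to the right and rows downward; lengths in m; the calibration is good to about 2 mm. A picture is of the moment at which its call begins. There is no depth.
- ctrl.hand_in(): hands the job in; it is judged then, once.
The state is a dict: "time_s": time; "qpos": joint angles; "joint_vel": joint speeds; "tau": joint torques, N m; "ee_pos": TCP position; "eef_rot": TCP orientation; "force": force on the tool from outside, world axes, zero at the start; "moment": the same for the moment, N m; "grip_width": finger opening in m; "grip_force": force on a finger pad.
Only numpy, scipy, OpenCV 4.12 (cv2) and the standard library are available. Lean on these libraries where they do the work, as an engineer would, in place of code of your own. Each camera call takes 0.05 s, during which the arm holds its last target. There are 200 camera calls.

### The job

The small splash shield on the bench is lying back on its rests with its prop leg folded up. With the shield still lying back, flip the leg forward and all the way down, over its centre, until it rests against its stop; then raise the shield until it stands upright, where the leg's foot meets the base. Finish while the gripper is still holding the shield upright, because it falls back if released; leave the tape roll, the timer and the beaker where they are.

Things in the scene. Friction and masses are not known exactly. Their poses are not given: they have to be found in the camera images.
- stand: Grey base plate of the splash shield, fixed to the bench, 190 x 250 x 12 mm, two short struts with rubber bumpers at the rear. Origin on the bench under the shield's hinge line; x points to the rear, away from the robot, y along the hinge to the left, z up. The plate spans x -85 to 105 mm, y -115 to 135 mm. Shield and leg are parts of it. Yaw about -0.15 to 0.4 rad.
- shield_hinge (a point): Middle of the shield's hinge line (along the stand's y), 30 mm above the bench, straight above the stand's origin.
- shield (a joint): Lean of the shield about its hinge, rad: 0 upright, 0.42 lying back (to the rear) on its rests, as it starts; negative is tipped forward. A return spring and its weight push it back always, with 5 to 7 N at the top rail. With the leg down, the leg's foot meets the base plate at about 0 and stops it from tipping forward.
- rail_center (a point): Middle of the shield's top rail: a round bar 14 mm thick, along the stand's y, 130 mm free length between two uprights 12 mm thick. Lies 200 mm above the hinge and 15 mm behind it when the shield is upright. Below the rail's middle is an open hand gap of 42 mm (from the rail's centre), then a thin clear pane in the same plane.
- leg_hub (a point): Pivot of the prop leg, on a stub axle at the shield's left side, carried by the shield: 110 mm above the hinge, 70 mm in front of it and 115 mm to the left when the shield is upright. The pivot's axis is along the stand's y.
- leg_grip (a point): Point on the prop leg 97 mm from its pivot, on the leg's centre line. The leg is a steel bar 12 mm wide (along the stand's y), 10 mm thick, 121 mm long, with a black round foot of 8 mm radius (also 12 mm wide) at its free end. While it is folded up, nothing stands within 30 mm beside it here, nor within 60 mm behind it.
- leg (a joint): Angle of the prop leg, rad: 0 folded up along the shield (start), pi/2 pointing forward to the robot, 3.24 at its stop, 0.10 past straight down. While the shield lies back, the folded leg stays by its weight (0.1 kg); pulled forward past about 0.8 and let go, it falls forward and down to its stop by itself. Needs under 1 N at the free end; squeezed hard it may not turn in the fingers. Passes straight down only while the shield lies back.
- tape_roll_mid (a point): Roll of brown tape, 92 x 90 x 48 mm, lying on the bench; point at its centre. Leave it alone.
- lab_timer_mid (a point): White digital timer, 70 x 66 x 19 mm, lying on its back; point at its centre. Leave it alone.
- beaker_100_mid (a point): Glass beaker, 53 x 56 x 70 mm, standing; point half-way up. Leave it alone.

How it is judged:
By the outcome, as a careful person would: the job done as asked, in the order asked, and still so for the second after the job is handed in, while the arm keeps its last pose, push and grip.
It also fails if it takes over 51 s, if anything falls off the work surface, if the arm or the gripper's body presses on something with over 40 N, if the wrist force passes 120 N, or if a joint passes its speed limit or range.

## Working session

There is one attempt and no reset: what is moved stays moved. The work goes in short steps, Python scripts to look and compute and a tool call to move; the robot and the scene stay as the last step left them, time stands still between calls to the robot, and variables do not carry over. Pictures are saved under pics/ and viewed, at most 10 in all, crops included, and the job is handed in when it is done.

Besides the shell and the picture viewer there is one more tool, called after "Request:" as name(argument=value, ...) on one line, values as JSON. servo_tool: Moves the arm, as the interface text tells. Its arguments: {"type":"object","properties":{"motion":{"type":"array","items":{"type":"array","items":{"type":"number"}}},"squeeze":{"type":"number"}},"required":["motion"]}

```bash
mkdir -p pics
python3 - <<'E'
from station import ctrl
import cv2,numpy as np
for n in("scene","top"):
    c=ctrl.camera(n); cv2.imwrite(f"pics/{n}0.png",c["image"][:,:,::-1])
    print(n,c["fx"],c["cx"],c["cy"],c["dist"],np.round(c["camera_from_world"],4).tolist())
o=ctrl.get_obs();print(o)
E
```

```text
scene 394.4424071703724 315.79359808762564 200.47875607783735 [-0.09958029  0.          0.          0.          0.        ] [[0.6894, -0.7243, -0.0102, -0.3198], [0.4636, 0.4304, 0.7745, -0.3304], [-0.5566, -0.5386, 0.6326, -0.9663], [0.0, 0.0, 0.0, 1.0]]
top 377.35521916160127 318.3956445783187 196.01903306382798 [-0.0133131  0.         0.         0.         0.       ] [[-0.0015, -0.9999, -0.015, -0.0092], [0.992, -0.0034, 0.1261, -0.4774], [-0.1261, -0.0147, 0.9919, -1.1181], [0.0, 0.0, 0.0, 1.0]]
{'time_s': 0.1, 'qpos': array([ 1.20140627e+00,  3.00389892e-01,  1.52150369e+00, -1.61872069e-06,
        1.32066726e+00, -6.66335112e-02]), 'joint_vel': array([-6.72252871e-05, -7.65629813e-04, -2.45883997e-03,  1.65999657e-03,
       -1.10944973e-03, -6.81188101e-04]), 'tau': array([ 2.65984942e-03, -5.32643366e+01, -3.53281546e+01,  7.10636401e-02,
        2.34632904e-02, -6.97317114e-05]), 'ee_pos': array([0.16399423, 0.52495243, 0.40416351]), 'eef_rot': array([-3.14062650e+00, -6.29020639e-05,  2.83883648e+00]), 'force': array([-0.59392178, -0.26659202, -0.36218924]), 'moment': array([-0.00019758,  0.00343581, -0.02242638]), 'grip_force': 0.0, 'grip_width': 0.09416932159575248}
```

View pics/scene0.png

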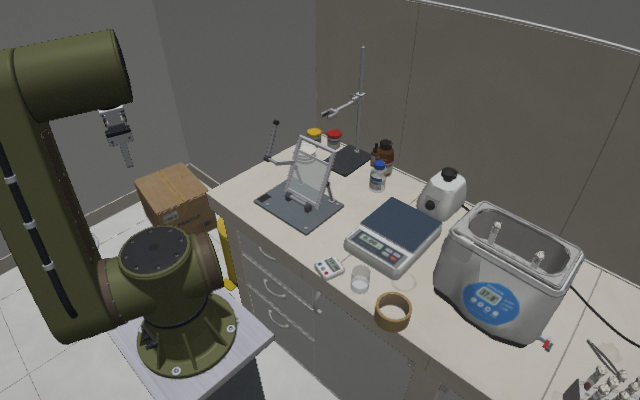

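View pics/top0.png

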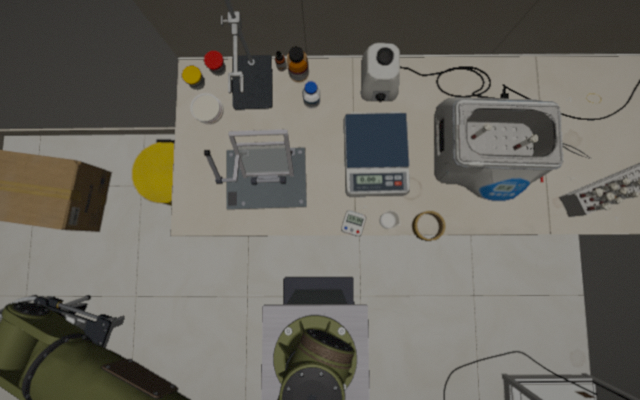

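The shield stands at about (265,155) in top and (305,180) in scene. The leg is the dark bar at top (208–220, 152–182). Next I'll zoom in for corners.

Run:
```python
import cv2
a=cv2.imread("pics/scene0.png")[110:235,235:360];b=cv2.imread("pics/top0.png")[115:220,195:320]
cv2.imwrite("pics/z1.png",cv2.resize(a,None,fx=4.8,fy=4.8,interpolation=cv2.INTER_CUBIC))
cv2.imwrite("pics/z2.png",cv2.resize(b,None,fx=5.6,fy=5.6,interpolation=cv2.INTER_CUBIC))
```

```text
(no output)
```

View pics/z1.png

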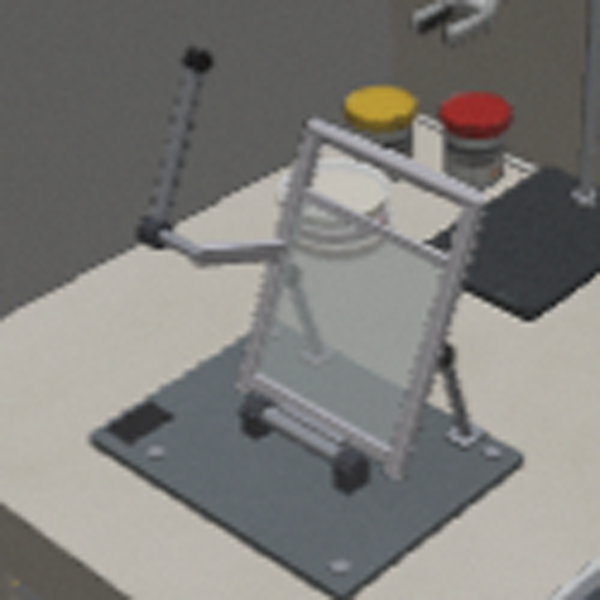

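View pics/z2.png

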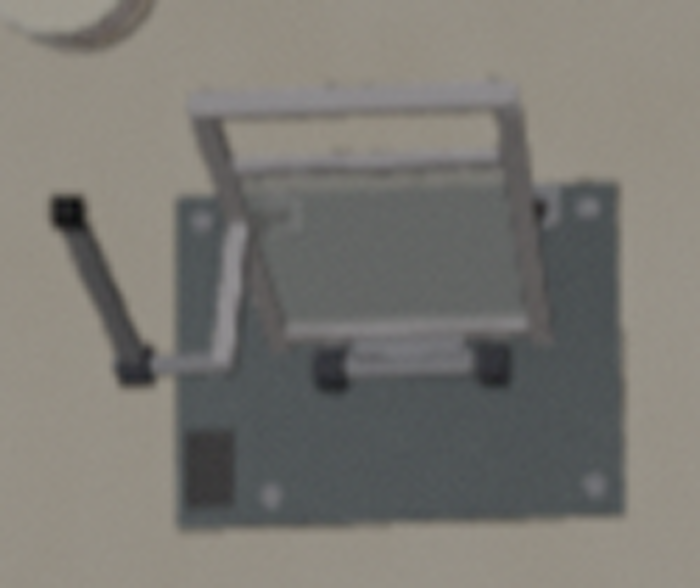

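```bash
cat > h.py <<'E'
from station import ctrl
import cv2,numpy as np
def proj(c,P):
    M=np.array(c["camera_from_world"]);q=np.asarray(P)@M[:3,:3].T+M[:3,3]
    q=q*[1,-1,-1];K=np.array([[c["fx"],0,c["cx"]],[0,c["fy"],c["cy"]],[0,0,1]])
    return cv2.projectPoints(q.reshape(-1,1,3),np.zeros(3),np.zeros(3),K,np.array(c["dist"]))[0].reshape(-1,2)
def sh(x,y,z,t):  # shield point (from hinge, upright) -> stand
    return [x*np.cos(t)+z*np.sin(t),y,z*np.cos(t)-x*np.sin(t)+.03]
def leg(a,t,r): # leg point at r from pivot
    return sh(-.07-r*np.sin(a),.115,.11+r*np.cos(a),t)
def world(P,p):
    P=np.atleast_2d(P);c,s=np.cos(p[2]),np.sin(p[2])
    return P@np.array([[c,-s,0],[s,c,0],[0,0,1]]).T+[p[0],p[1],0]
E
python3 - <<'E'
from h import *
from scipy.optimize import least_squares
t=.42
S=[[.105,.135,.012],[.105,-.115,.012],[-.085,-.115,.012],[-.085,.135,.012],sh(.015,0,.2,t),leg(0,t,0),leg(0,t,.121)]
top=(np.array([[178,195],[618,185],[625,515],[180,528],[361,101],[135,366],[67,212]])+.5)/5.6-.5+[195,115]
sc=(np.array([[np.nan]*2,[522,460],[345,597],[92,437],[398,162],[152,232],[197,60]])+.5)/4.8-.5+[235,110]
C={n:ctrl.camera(n) for n in("scene","top")}
def res(p,full=0):
    W=world(S,p); r=np.stack([proj(C["top"],W)-top,proj(C["scene"],W)-sc]);
    return r if full else r[~np.isnan(r)]
f=least_squares(res,[.6,.1,0],loss="soft_l1");p=f.x
print(p,np.round(res(p,1),1).tolist()); np.save("p.npy",p)
for n in("hinge",[0,0,.03]),("rail",S[4]),("hub",S[5]),("grip",leg(0,t,.097)),("foot",S[6]),("railup",sh(.015,0,.2,0)): print(n[0],world(n[1],p) if n[0]!="hinge" else world(n[1],p))
E
```

```text
[0.52817568 0.14310319 0.02453638] [[[-0.2, -0.3], [0.4, -0.8], [0.5, 0.3], [-0.8, 0.2], [-0.8, 0.2], [0.7, -0.1], [0.6, 0.0]], [[nan, nan], [1.0, -1.1], [-0.8, -0.2], [-1.0, -0.7], [-0.9, 0.6], [0.9, 0.2], [0.1, 0.4]]]
hinge [[0.52817568 0.14310319 0.03      ]]
rail [[0.62339543 0.14544001 0.20650138]]
hub [[0.50629744 0.25760089 0.15898302]]
grip [[0.54583829 0.25857128 0.24755264]]
foot [[0.5556216  0.25881137 0.26946678]]
railup [[0.54317116 0.1434712  0.23      ]]
```

Run:
```python
from h import *
C={n:ctrl.camera(n) for n in("scene","top")}
from scipy.optimize import least_squares
for s,tp in (((327,112),(238,88)),((327,112),(232,17)),((361,93),(232,17)),((362,47),(235,15)),((362,47),(238,88)),((276,122),(207,152))):
    f=least_squares(lambda P:np.r_[(proj(C["scene"],P[None])-s)[0],(proj(C["top"],P[None])-tp)[0]],[.7,.2,.2]);print(s,tp,f.x.round(3),round(f.cost,1))
```

```text
(327, 112) (238, 88) [0.72  0.188 0.269] 0.1
(327, 112) (232, 17) [0.931 0.262 0.185] 408.1
(361, 93) (232, 17) [0.918 0.208 0.265] 1.3
(362, 47) (235, 15) [0.794 0.143 0.471] 38.6
(362, 47) (238, 88) [0.648 0.106 0.504] 663.7
(276, 122) (207, 152) [0.557 0.259 0.271] 0.0
```

Request:
servo_tool(motion=[[1,0,0,6,0],[1,0,0,12,-10],[1,5,-3,12,-20],[1,10,-6,12,-30],[1,15,-9,12,-40],[1,20,-12,12,-50],[1,24,-15,12,-60],[1,28,-18,12,-71.3],[1,30,-20,12,-71.3],[1,30,-20,12,-71.3]])

```text
time_s: 1.55
ee_pos: [0.4651, 0.3239, 0.5243]
eef_rot: [-3.141, 0.0, 1.592]
force: [1.1, -0.1, -0.5]
grip_width: 0.0006
grip_force: 0.0
```

Request:
servo_tool(motion=[[1,5,-3,0,0],[1,10,-6,0,0],[1,13.3,-6.5,0,0],[1,13.3,-6.5,0,0],[1,13.3,-6.5,-5,0],[1,13.3,-6.5,-9,0],[1,13.3,-6.5,-9,0],[1,13.3,-6.5,-9,0]])

```text
time_s: 2.55
ee_pos: [0.5964, 0.2607, 0.4372]
eef_rot: [3.139, -0.001, 1.595]
force: [0.1, -0.0, 0.9]
grip_width: 0.0008
grip_force: 0.0
```

Request:
servo_tool(motion=[[1,-2,0,0,0],[1,-3.5,0,0,0],[1,-5,0,0,0],[1,-6.5,0,0,0],[1,-8,0,0,0],[1,-9.5,0,0,0],[1,-11,0,0,0],[1,-12.5,0,0,0],[1,-14,0,0,0],[1,-15.5,0,0,0],[1,-15.5,0,0,0],[1,-15.5,0,3,0],[1,-15.5,0,9,0],[1,-15.5,0,9,0],[1,-15.5,0,9,0],[1,-15.5,0,9,0]])

```text
time_s: 4.55
ee_pos: [0.4422, 0.26, 0.5234]
eef_rot: [-3.14, 0.001, 1.594]
force: [-0.2, 0.5, -0.5]
grip_width: 0.0001
grip_force: 0.0
```

Run:
```python
from h import *
a=ctrl.camera("scene")["image"][:,:,::-1][90:240,210:370]
b=ctrl.camera("top")["image"][:,:,::-1][105:225,185:325]
cv2.imwrite("pics/s1.png",np.hstack([cv2.resize(a,(400,375)),cv2.resize(b,(400,375))]))
```

```text
(no output)
```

View pics/s1.png

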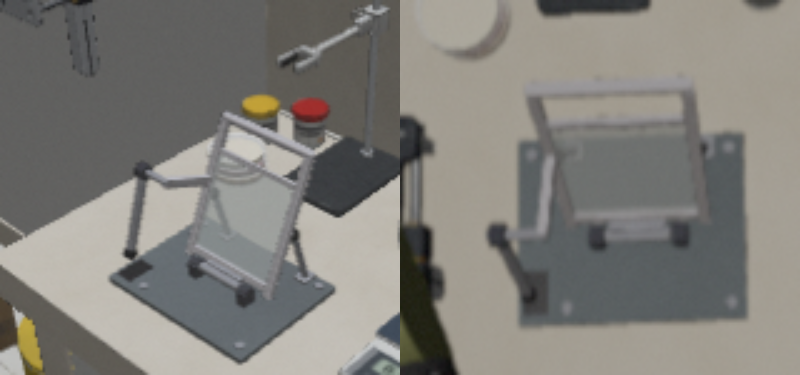

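The leg now points forward and down, with the foot at about scene (262,191) and top (230.5,199.4). I'll check that against the angle at the stop.

Run:
```python
from h import *
p=np.load("p.npy")
C={n:ctrl.camera(n) for n in("scene","top")}
for a in(2.6,2.8,3.0,3.14,3.24):
    W=world(leg(a,.42,.121),p);print(a,W.round(3),proj(C["scene"],W).round(1),proj(C["top"],W).round(1))
print("grasp",world(sh(.015,-.03,.2,.42),p))
for t in(.42,.3,.2,.1,0,-.03):print(t,(world(sh(.015,-.03,.2,t),p)-world(sh(.015,-.03,.2,.42),p)).round(4))
```

```text
2.6 [[0.407 0.255 0.09 ]] [[246.4 188.8]] [[225.8 218. ]]
2.8 [[0.423 0.256 0.071]] [[250.7 191.1]] [[227.4 213. ]]
3.0 [[0.442 0.256 0.057]] [[255.6 191.9]] [[228.7 207. ]]
3.14 [[0.457 0.256 0.049]] [[259.2 191.8]] [[229.4 202.4]]
3.24 [[0.468 0.257 0.044]] [[261.8 191.2]] [[229.8 198.8]]
grasp [[0.62413145 0.11544904 0.20650138]]
0.42 [[0. 0. 0.]]
0.3 [[-0.0218 -0.0005  0.0101]]
0.2 [[-0.0408 -0.001   0.0165]]
0.1 [[-0.0603 -0.0015  0.021 ]]
0 [[-0.0802 -0.002   0.0235]]
-0.03 [[-0.0862 -0.0021  0.0239]]
```

Foot matches the 3.24 stop. Next, grasp the rail 30 mm right of its middle, to stay clear of the clamp.

Request:
servo_tool(motion=[[0.4,5,-4,0,0],[0.4,10,-8,0,0],[0.4,15,-12,0,0],[0.4,18.2,-14.5,0,0],[0.4,18.2,-14.5,0,0],[0.4,18.2,-14.5,-5,0],[0.4,18.2,-14.5,-9,0],[0.4,18.2,-14.5,-12,0],[0.4,18.2,-14.5,-13.7,0],[0.4,18.2,-14.5,-13.7,0],[0.4,18.2,-14.5,-13.7,0]], squeeze=30)

```text
time_s: 6.12
ee_pos: [0.624, 0.1151, 0.3892]
eef_rot: [3.14, -0.0, 1.595]
force: [0.2, -0.7, -0.1]
grip_width: 0.0564
grip_force: 0.0
```

Request:
servo_tool(motion=[[1,0,0,0,0],[1,0,0,0,0],[1,0,0,0,0],[1,0,0,0,0],[1,0,0,0,0],[1,0,0,0,0],[1,0,0,0,0],[1,0,0,0,0]])

```text
time_s: 7.12
ee_pos: [0.6244, 0.1149, 0.3883]
eef_rot: [3.138, -0.0, 1.594]
force: [7.2, 0.3, -0.5]
grip_width: 0.013
grip_force: 30.0
```

Request:
servo_tool(motion=[[1,-0.5,0,0.2,0],[1,-1.0,0,0.5,0],[1,-1.5,0,0.7,0],[1,-2.2,-0.1,1.0,0],[1,-2.8,-0.1,1.25,0],[1,-3.4,-0.1,1.45,0],[1,-4.1,-0.1,1.65,0],[1,-4.7,-0.1,1.8,0],[1,-5.3,-0.15,1.95,0],[1,-6.0,-0.15,2.1,0],[1,-6.5,-0.15,2.2,0],[1,-7.0,-0.2,2.25,0],[1,-7.0,-0.2,2.25,0],[1,-7.0,-0.2,2.25,0]])

```text
time_s: 8.88
ee_pos: [0.5545, 0.113, 0.4122]
eef_rot: [3.135, -0.001, 1.594]
force: [8.1, 1.4, 8.6]
grip_width: 0.013
grip_force: 30.0
```

Request:
servo_tool(motion=[[1,-0.3,0,0.03,0],[1,-0.6,0,0.06,0],[1,-0.8,0,0.1,0],[1,-0.8,0,0.1,0],[1,-0.8,0,0.1,0],[1,-0.8,0,0.1,0]])

```text
time_s: 9.62
ee_pos: [0.5465, 0.1129, 0.4129]
eef_rot: [3.136, -0.0, 1.594]
force: [8.7, 0.1, 7.3]
grip_width: 0.013
grip_force: 30.0
```

Request:
servo_tool(motion=[[1,-0.1,0,0,0],[1,-0.2,0,0,0],[1,-0.3,0,0,0],[1,-0.3,0,0,0],[1,-0.3,0,0,0]])

```text
time_s: 10.25
ee_pos: [0.5437, 0.1128, 0.4131]
eef_rot: [3.134, -0.0, 1.594]
force: [11.8, -0.2, 6.6]
grip_width: 0.0131
grip_force: 30.0
```

Run:
```python
from h import *
p=np.load("p.npy")
c=ctrl.camera("scene");C=ctrl.camera("top")
for t in(.06,.03,0,-.03):
  W=world([leg(3.24,t,.121),sh(.015,.065,.2,t)],p);print(t,W[:,2].round(4),((proj(c,W)-[220,100])*4.5).round(0).tolist())
a=c["image"][:,:,::-1][100:230,220:370]
cv2.imwrite("pics/s2.png",cv2.resize(a,None,fx=4.5,fy=4.5,interpolation=cv2.INTER_CUBIC))
```

```text
0.06 [0.0231 0.2287] [[189.0, 433.0], [300.0, 177.0]]
0.03 [0.0213 0.2295] [[190.0, 435.0], [294.0, 179.0]]
0 [0.0196 0.23  ] [[190.0, 437.0], [288.0, 182.0]]
-0.03 [0.0178 0.2304] [[191.0, 438.0], [282.0, 185.0]]
```

View pics/s2.png

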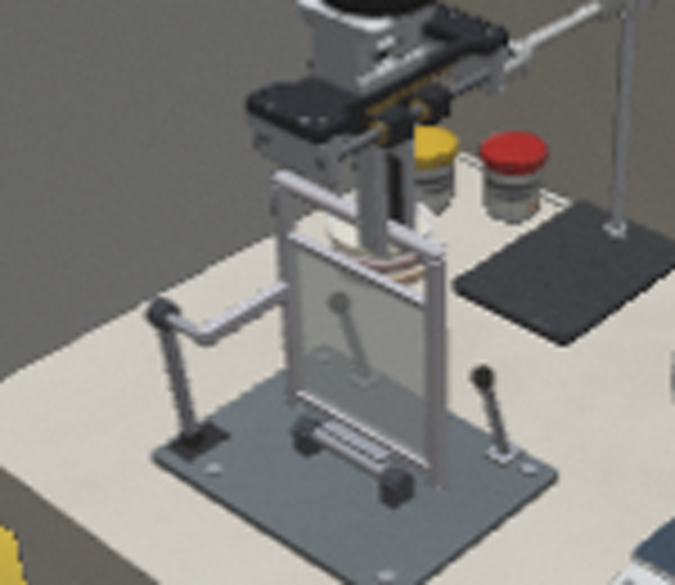

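The shield stands about upright with the foot on the dark pad (190,437). The force is rising, so I'll press a little further to confirm contact.

Request:
servo_tool(motion=[[1,-0.1,0,0,0],[1,-0.2,0,0,0],[1,-0.2,0,0,0],[1,-0.2,0,0,0],[1,-0.2,0,0,0]])

```text
time_s: 10.98
ee_pos: [0.5421, 0.1128, 0.4133]
eef_rot: [3.132, -0.0, 1.594]
force: [17.4, -1.1, 5.3]
grip_width: 0.0131
grip_force: 30.0
```

The force rose from 8.7 to 17.4 N over about 4 mm, so the foot is seated on the base. Handing in.

```bash
python3 -c "
from station import ctrl
print(ctrl.hand_in())"
```

```text
the job is handed in; nothing more can be done
None
```

I handed the job in at about 11 s: the leg is down at its stop, and the gripper is holding the shield upright with the leg's foot pressed on the base; I never went near the tape roll, timer or beaker.

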